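# Fit a collector lens in a microscope lamp house

## Robot

A 7-joint arm with a two-finger parallel gripper is mounted at the origin on the work surface. World frame = base frame: x ahead of the robot, y to its left, z up, the work surface at z = 0. Lengths are in m, angles in rad, forces in N, time in s.
With the tool pointing down it reaches from about 0.35 to 0.9 m from the base axis. Payload 7.2 kg.
Tool frame: the origin (TCP) lies at the very end of the fingers, on their centre line; the grasp point (between the pads) lies 19 mm behind it; x points along the fingers, y is the direction in which the jaws open and shut, and the axes are right-handed (so a half turn about x gives the same grasp; the last joint's range is limited). The gripper opens to 88 mm and grips with 3 to 60 N. Pads are 20 mm wide; open, the fingers measure 115 mm over their backs; the gripper's body (75 mm by 178 mm) begins 61 mm behind the grasp point.
Start: joints at [-1.18, 0.411, -0.013, 1.596, 0.006, 1.134, -0.082], TCP at [0.277, 0.56, 0.223] pointing down, gripper open.
Joint ranges: [-2.95, 2.95], [-0.29, 1.99], [-1.47, 1.44], [0.14, 2.54], [-1.03, 4.17], [0.13, 1.85], [-2.86, 2.86]. Speed limits (rad/s): [2.39, 2.39, 3.01, 3.01, 3.14, 3.14, 3.14].

## Interface

Orientations are given as [roll, pitch, yaw] about the fixed x, y, z axes, in that order (R = Rz(yaw) Ry(pitch) Rx(roll)).
In Python, from rig import monitor, viewer, arm gives the robot as it stands.
- The arm moves only by the tool arm_command, never from a script. Its argument "moves" is one flat list of numbers, 7 for each row, row after row: the shift along the tool's x, y, z in m, then the turn, a rotation vector about the tool's x, y, z in rad, then the closure, from 0 (fully open) to 1 (shut). In form: [x, y, z, rx, ry, rz, grip, x, y, z, rx, ry, rz, grip, ...]. A call has 1 to 10 rows; each row shifts and turns the commanded pose from where the row before left it, along the tool's axes as they then stand; what a row does not reach is not made up. A row lasts 1/8 s, in which the tool goes at most 62.5 mm and 10.7 degrees, less where a joint would pass 70% of its speed; a pose out of reach is approached as far as the arm can. A call with a gripper value outside its range is refused whole. The fingers move at their own pace and stop on an object; "newtons" is the grip in N (left out, the last holds). Time passes only in rows, so rows that do not move let the fingers close. It gives the time, the measured TCP pose, the force and the opening at its end, in the units of the state.
- monitor.get_obs(): the state, without advancing time (a new reading comes with each control period).
- viewer.get_image(name): name is "side" or "top"; returns a dict with "color" (384x512x3 uint8, blue, green, red), "fovy" (degrees; the focal length in pixels is half the picture's height over the tangent of half this angle, whatever the lens; pixels are square), "cx", "cy" (the principal point, pixels), "rvec" (rotation vector, rad) and "tvec" (3), from world to camera coordinates, as OpenCV has them. Camera axes: x right, y down, z forward; pixel columns grow to the right and rows downward; lengths in m; the calibration is good to about 2 mm. A picture is of the moment at which its call begins. There is no depth.
- arm.hand_in(): hands the job in, once; it reports no verdict.
The state is a dict: "t": time; "joint_pos": joint angles; "dq": joint speeds; "tau": joint torques, N m; "ee_pos": TCP position; "tool_rot": TCP orientation; "contact_force": force on the tool from outside, world axes, zero at the start; "wrist_torque": the same for the moment, N m; "gripper_width": finger opening in m.
Only numpy, scipy, OpenCV 4.12 (cv2) and the standard library are available. Lean on these libraries where they do the work, as an engineer would, in place of code of your own. Each camera call takes 0.05 s, during which the arm holds its last target. There are 200 camera calls.

## Task

Set the collector lens, barrel upward, into the round cell on top of the lamp house, then put the retaining ring over the barrel with its pins down through the notches and screw it clockwise until it is snug and holds the lens under light pressure by itself. Do not overtighten it or press hard, since the lens cracks, leave the other things on the desk where they are, and let go.

Things in the scene. Friction and masses are not known exactly. Their poses are not given: they have to be found in the camera images.
- lamphouse: White lamp house, a box 170 x 120 mm, top 38 mm above the desk, fixed. Origin under its centre, z up, +x towards the side with cooling slots. On its top stands the lens cell: an upright aluminium cup 77 mm outside, its top face 64 mm above the desk. At its bottom a pocket 51.4 mm wide centres the lens flange on a seat that is set differently in each lamp house, 17.5 to 19 mm below the top face.
- cell (a point): Centre of the cell's mouth, on its axis in the plane of its top face; axes as the lamp house. The mouth is an inward lip, 52 mm inner diameter, cut by three notches 10 mm wide at 0, 120 and 240 deg about z from +x; below it an undercut 69 mm wide. The underside of each lip is a screw ramp that starts at a notch and falls 3.5 mm per 90 deg clockwise seen from above.
- lens: Collector lens in an aluminium mount, about 0.1 kg, standing on its round flange, 49 mm in diameter and 5 mm thick; above it a barrel 28 mm in diameter up to 46 mm height, glass in its top. Origin at the centre of the underside, z up along the axis. Grip it by the upper half of the barrel: fingers do not fit into the cell.
- ring: Steel retaining ring, about 0.09 kg, 36 mm tall, bore 34 mm: the lower 18 mm is a skirt 49 mm in diameter, the upper 18 mm a knurled collar 56 mm in diameter (grip it there). Origin at the centre of the underside, z up along the axis. With its pins on top of the lip the underside is 2.5 mm below the mouth plane; dropped through the notches onto the lens flange it is 12.5 to 14 mm below.
- pin (a point): Tip of one of the ring's three round radial pins, 5 mm thick, at 32 mm radius and 5 mm above the ring's underside, on the ring's +x axis; the others at 120 and 240 deg. From pins in notches, the ring turns clockwise freely (under 0.05 N m) until it meets the lens, some 35 to 85 deg on, depending on the seat; from there the clamping force grows by 2 to 3 N per degree.
- ring_top (a point): Centre of the ring's top face, 36 mm above its underside. The moment needed to turn it is about 0.03 N m per newton of clamping; standing still a wrist reads less, so a steady 0.1 N m already means snug (about 5 to 20 N). Pads gripping the collar with about 10 N slip at about 20 N of clamping; with 25 N of grip it can be overtightened. It stays when let go.
- dish: Bystander: round glass dish, 90 mm wide, 18 mm high. Origin at the centre of its underside.
- slidebox: Bystander: grey box for slides, 85 x 110 x 35 mm. Origin at the centre of its underside.
- spacer: Bystander: plain flat spacer ring without pins, 44 mm outside, 28 mm bore, 10 mm thick. Origin at the centre of its underside.

How it is judged:
By the outcome, as a careful person would: the job done as asked, in the order asked, and still so for the second after the job is handed in, with the robot touching nothing.
It also fails if it takes over 72 s, if anything falls off the work surface, if the arm or the gripper's body presses on something with over 40 N, if the wrist force passes 120 N, or if a joint passes its speed limit or range.

## Working session

There is one attempt and no reset: what is moved stays moved. The work goes in short steps, Python scripts to look and compute and a tool call to move; the robot and the scene stay as the last step left them, time stands still between calls to the robot, and variables do not carry over. Pictures are saved under pics/ and viewed, about 8 in all and at most 12, crops included, and the job is handed in when it is done.

Besides the shell and the picture viewer there is one more tool, called by a JSON object that holds its "op" and its "data", one argument or row to a line. arm_command: Moves the arm, as the interface text tells. Its arguments: {"type":"object","properties":{"moves":{"type":"array","items":{"type":"number"}},"newtons":{"type":"number"}},"required":["moves"]}

```bash
mkdir -p pics; ls
cat > h.py <<'E'
import numpy as np,cv2
from rig import monitor,viewer,arm
from scipy.spatial.transform import Rotation as R
def K(im):
    h,w=im["color"].shape[:2]; f=h/2/np.tan(np.radians(im["fovy"])/2)
    return np.array([[f,0,im["cx"]],[0,f,im["cy"]],[0,0,1.]])
def ray(im,px):
    Rm=cv2.Rodrigues(np.array(im["rvec"],float))[0]; t=np.array(im["tvec"],float).ravel()
    d=Rm.T@np.linalg.inv(K(im))@np.array([px[0],px[1],1.]); return -Rm.T@t,d
def onz(im,px,z):
    o,d=ray(im,px); return o+d*(z-o[2])/d[2]
def proj(im,p):
    return cv2.projectPoints(np.array(p,float).reshape(-1,3),np.array(im["rvec"],float),np.array(im["tvec"],float),K(im),None)[0].reshape(-1,2)
def tri(a,pa,b,pb):
    o1,d1=ray(a,pa);o2,d2=ray(b,pb)
    s=np.linalg.lstsq(np.c_[d1,-d2],o2-o1,rcond=None)[0]
    return (o1+s[0]*d1+o2+s[1]*d2)/2
E
python3 - <<'E'
from h import *
o=monitor.get_obs(); print(o)
for n in("top","side"):
    im=viewer.get_image(n); cv2.imwrite(f"pics/{n}0.png",im["color"]); print(n,im["fovy"],im["cx"],im["cy"],im["rvec"],im["tvec"],ray(im,(0,0))[0])
E
```

```text
pics
{'t': 0.0, 'joint_pos': array([-1.18020519,  0.41187331, -0.01269519,  1.59704939,  0.00562559,
        1.13430189, -0.08218896]), 'dq': array([ 1.87884838e-03, -1.26049372e-04, -1.59262105e-03, -1.40838909e-04,
       -1.78728647e-04, -2.33900962e-04,  8.48911190e-05]), 'tau': array([ 3.31313959e-04, -5.87948549e+01,  6.41850159e-01, -2.91096783e+01,
       -5.37704222e-02,  1.83007156e-02,  1.54826794e-04]), 'ee_pos': array([0.27661904, 0.55988278, 0.22182357]), 'tool_rot': array([-1.48095721,  1.56919996, -1.93971724]), 'contact_force': array([-0.20093521,  0.28245337,  0.25527586]), 'wrist_torque': array([ 0.03586532,  0.01852422, -0.01120003]), 'gripper_width': 0.08786159831434086}
top 53.09643968874108 253.4525444043071 194.18073091689794 [ 2.15390024 -2.20705131  0.13208699] [0.01801945 0.59818865 0.90385407] [0.50613404 0.02478707 0.95829039]
side 50.923454898715484 250.37553344292098 197.16781781234866 [ 2.28951914 -0.31693127  0.1651609 ] [-0.58379195  0.19076004  0.67539006] [ 0.44610712 -0.51828482  0.60475073]
```

View pics/top0.png

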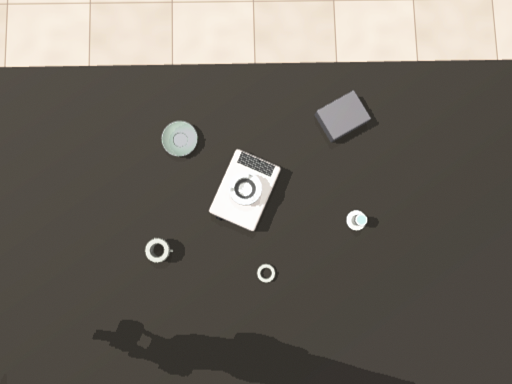

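View pics/side0.png

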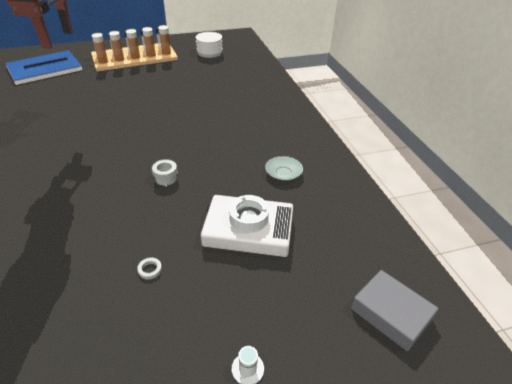

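Run:
```python
import cv2,numpy as np
t=cv2.imread("pics/top0.png");s=cv2.imread("pics/side0.png")
def c(i,x,y,w=24):return cv2.resize(i[y-w:y+w,x-w:x+w],(260,260),interpolation=cv2.INTER_CUBIC)
cv2.imwrite("pics/m.png",np.vstack([np.hstack([c(t,245,190,44),c(t,157,250),c(t,357,220)]),np.hstack([c(s,249,222,44),c(s,165,172),c(s,248,360)])]))
g=cv2.cvtColor(t,cv2.COLOR_BGR2GRAY)
for n,i in(("top",t),("side",s)):
  g=cv2.cvtColor(i,cv2.COLOR_BGR2GRAY)
  k,l,st,ce=cv2.connectedComponentsWithStats((g>70).astype(np.uint8))
  for a,b in zip(st,ce):
    if 60<a[4]<8000: print(n,a,b.round(1))
```

```text
top [137 334  14  14 118] [144.  340.8]
side [ 62 180  14   8  76] [ 68.5 183.7]
```

View pics/m.png

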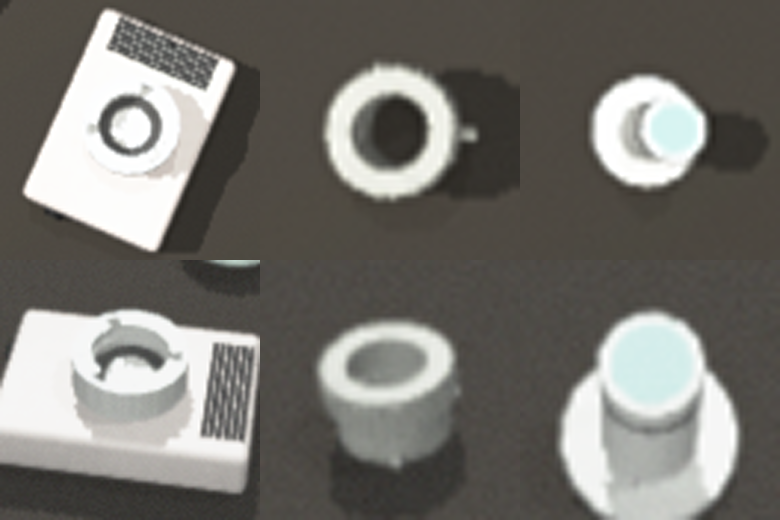

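```bash
cat > meas.py <<'E'
from h import *
def big(im,x,y,w,s=8):
    return cv2.resize(im["color"][y-w:y+w,x-w:x+w],None,fx=s,fy=s,interpolation=cv2.INTER_CUBIC)
def ell(mask,x,y,w,s=8,hull=True):
    cs=cv2.findContours(mask.astype(np.uint8),cv2.RETR_EXTERNAL,cv2.CHAIN_APPROX_NONE)[0]
    c=max(cs,key=cv2.contourArea)
    if hull:c=cv2.convexHull(c)
    (a,b),ax,an=cv2.fitEllipse(c)
    return (np.array([a,b])+.5)/s-.5+np.array([x-w,y-w]),np.array(ax)/s
E
python3 - <<'E'
from meas import *
T=viewer.get_image("top");S=viewer.get_image("side")
def rep(n,im,r,z): print(n,r[0].round(2),r[1].round(2),onz(im,r[0],z).round(4))
for im,nm,x,y in((T,"top",357,220),(S,"side",248,357)):
    b=big(im,x,y,22).astype(int)
    rep(nm+" glass",im,ell((b[...,0]-b[...,2]>12)&(b[...,0]>150),x,y,22),.046)
for im,nm,x,y in((T,"top",157,250),(S,"side",165,172)):
    g=big(im,x,y,22).max(2); print(np.percentile(g,[5,50,80,95,99]))
    rep(nm+" ring",im,ell(g>(130 if nm=="top" else 185),x,y,22),.036)
    # hole
g=big(T,245,189,18).max(2)
m=(g<170).astype(np.uint8); print(np.percentile(g,[2,10,50,90]))
rep("mouth",T,ell(m,245,189,18),.064)
g=big(T,245,190,48).max(2); m=cv2.morphologyEx((g>110).astype(np.uint8),cv2.MORPH_CLOSE,np.ones((60,60)))
c=max(cv2.findContours(m,0,1)[0],key=cv2.contourArea);(cx,cy),wh,an=cv2.minAreaRect(c)
bp=(cv2.boxPoints(((cx,cy),wh,an))+.5)/8-.5+[197,142]
P=np.array([onz(T,p,.038) for p in bp]);print("box",P.round(4),P.mean(0).round(4),np.linalg.norm(np.diff(P,axis=0),axis=1))
print("pin top",onz(T,(171.8,250.4),.005),"pin side",onz(S,(165.9,185.3),.005))
# candidate notch marks, top crop scale 260/88
f=88/260
for px in((147,90),(92,128)): print("notch",onz(T,(201+px[0]*f,146+px[1]*f),.064).round(4))
E
```

```text
top glass [361.07 219.25] [9.13 9.19] [ 0.5308 -0.2513  0.046 ]
side glass [247.85 354.73] [14.46 15.01] [ 0.5301 -0.252   0.046 ]
[ 51.  80.  98. 240. 245.]
top ring [156.57 249.87] [24.32 25.01] [0.4708 0.2361 0.036 ]
[ 56.  79. 131. 223. 234.]
side ring [163.81 166.76] [14.65 24.14] [0.4698 0.2338 0.036 ]
[ 75. 120. 252. 255.]
mouth [244.44 187.95] [20.55 21.34] [0.6102 0.025  0.064 ]
box [[ 0.5574  0.1159  0.038 ]
 [ 0.7145  0.0446  0.038 ]
 [ 0.6621 -0.0669  0.038 ]
 [ 0.5064  0.0061  0.038 ]] [0.6101 0.0249 0.038 ] [0.17250679 0.12325561 0.17201597]
pin top [0.46734899 0.20618002 0.005     ] pin side [0.46693111 0.20473912 0.005     ]
notch [0.637  0.0095 0.064 ]
notch [0.6076 0.0538 0.064 ]
```

```bash
cat >> h.py <<'E'
def rot(o): return R.from_euler('xyz',o["tool_rot"])
def down(psi): # tool x down, tool y at world angle psi (deg)
    c,s=np.cos(np.radians(psi)),np.sin(np.radians(psi))
    return R.from_matrix(np.array([[0,c,s],[0,s,-c],[-1,0,0]]))
def go(pos,psi,o=None):
    o=o or monitor.get_obs(); A=rot(o)
    ax=A.as_matrix()
    print("psi now",np.degrees(np.arctan2(ax[1,1],ax[0,1])).round(2),"x",ax[:,0].round(4),"tcp",o["ee_pos"].round(4))
    print("q7",o["joint_pos"][6].round(3),"F",o["contact_force"].round(2),"M",o["wrist_torque"].round(3),"w",round(o["gripper_width"],4),"t",o["t"])
    if pos is None:return
    d=A.inv().apply(np.array(pos)-o["ee_pos"]); r=(A.inv()*down(psi)).as_rotvec()
    print("shift",d.round(4),"rot",r.round(4),"deg",np.degrees(np.linalg.norm(r)).round(1),"after-turn frame shift",down(psi).inv().apply(np.array(pos)-o["ee_pos"]).round(4))
E
python3 -c "
from h import *
go((.5305,-.2515,.15),0)"
```

```text
psi now 63.72 x [-4.e-04 -9.e-04 -1.e+00] tcp [0.2767 0.5601 0.2221]
q7 -0.082 F [0.51 0.04 0.15] M [-0.008 -0.024  0.014] w 0.0877 t 0.2
shift [ 0.0728 -0.6152  0.587 ] rot [1.112e+00 6.000e-04 8.000e-04] deg 63.7 after-turn frame shift [0.0721 0.2538 0.8116]
```

{"op": "arm_command", "data": {
  "moves": [0,0,0,0.172,0,0,0,0,0,0,0.172,0,0,0,0,0,0,0.172,0,0,0,0,0,0,0.172,0,0,0,0,0,0,0.172,0,0,0,0,0,0,0.172,0,0,0,0,0,0,0.172,0,0,0,0,0,0,0.172,0,0,0,0,0,0,0.172,0,0,0],
  "newtons": 10
}}

```text
t: 1.32
ee_pos: [0.2767, 0.5603, 0.2224]
tool_rot: [0.01, 1.57, -2.003]
contact_force: [-1.3, -0.8, -0.2]
gripper_width: 0.0878
```

{"op": "arm_command", "data": {
  "moves": [0.004,0.0337,0.037,0,0,0,0,0.004,0.0337,0.037,0,0,0,0,0.004,0.0337,0.037,0,0,0,0,0.004,0.0337,0.037,0,0,0,0,0.004,0.0337,0.037,0,0,0,0,0.004,0.0337,0.037,0,0,0,0,0.004,0.0337,0.037,0,0,0,0,0.004,0.0337,0.037,0,0,0,0,0.004,0.0337,0.037,0,0,0,0]
}}

```text
t: 2.45
ee_pos: [0.4114, 0.1289, 0.1867]
tool_rot: [2.945, 1.57, 0.938]
contact_force: [0.3, 0.6, 0.2]
gripper_width: 0.0874
```

{"op": "arm_command", "data": {
  "moves": [0.004,0.0337,0.037,0,0,0,0,0.004,0.0337,0.037,0,0,0,0,0.004,0.0337,0.037,0,0,0,0,0.004,0.0337,0.037,0,0,0,0,0.004,0.0337,0.037,0,0,0,0,0.004,0.0337,0.037,0,0,0,0,0.004,0.0337,0.037,0,0,0,0,0.004,0.0337,0.037,0,0,0,0,0,0,0,0,0,0,0]
}}

```text
t: 3.58
ee_pos: [0.5299, -0.2561, 0.1542]
tool_rot: [0.174, 1.568, -1.838]
contact_force: [0.2, -0.0, -0.5]
gripper_width: 0.0876
```

```bash
python3 -c "
from h import *
go((.5305,-.2517,.024),-25)"
```

```text
psi now -25.29 x [-7.0e-04 -2.5e-03 -1.0e+00] tcp [ 0.5299 -0.2561  0.1542]
q7 0.253 F [ 0.22 -0.01 -0.49] M [-0.022  0.089  0.003] w 0.0876 t 3.575
shift [ 0.1302 -0.0014 -0.0046] rot [-0.0051  0.0026 -0.0005] deg 0.3 after-turn frame shift [ 0.1302 -0.0013 -0.0043]
```

{"op": "arm_command", "data": {
  "moves": [0.0,-0.0014,-0.0046,-0.005,0.0026,0,0,0.032,0,0,0,0,0,0,0.033,0,0,0,0,0,0,0.033,0,0,0,0,0,0,0.032,0,0,0,0,0,0,0,0,0,0,0,0,1,0,0,0,0,0,0,1,0,0,0,0,0,0,1,0,0,0,0,0,0,1,0,0,0,0,0,0,1],
  "newtons": 12
}}

```text
t: 4.82
ee_pos: [0.5316, -0.2467, 0.0252]
tool_rot: [2.863, 1.568, 0.861]
contact_force: [0.9, 0.7, 1.0]
gripper_width: 0.0411
```

```bash
python3 -c "
from h import *
go((.6101,.025,.16),-25)"
```

```text
psi now -24.7 x [ 0.002   0.0023 -1.    ] tcp [ 0.5316 -0.2467  0.0252]
q7 0.362 F [0.94 0.73 0.95] M [-0.016  0.065 -0.036] w 0.0411 t 4.825
shift [-0.134  -0.0421 -0.2801] rot [ 0.0053 -0.0029 -0.0008] deg 0.3 after-turn frame shift [-0.1348 -0.0437 -0.2795]
```

{"op": "arm_command", "data": {
  "moves": [0,0,0,0,0,0,0.5,0,0,0,0,0,0,0.5]
}}

```text
t: 5.08
ee_pos: [0.5313, -0.2468, 0.0246]
tool_rot: [3.133, 1.568, 1.131]
contact_force: [-0.8, 0.0, 0.7]
gripper_width: 0.0438
```

```bash
python3 -c "
from h import *
go((.5305,-.2517,.024),-25)"
```

```text
psi now -24.7 x [ 0.0011  0.0023 -1.    ] tcp [ 0.5313 -0.2468  0.0246]
q7 0.362 F [-0.75  0.02  0.67] M [-0.126  0.093  0.037] w 0.0438 t 5.075
shift [0.0006 0.0013 0.0048] rot [ 0.0052 -0.0025 -0.    ] deg 0.3 after-turn frame shift [0.0006 0.0014 0.0048]
```

{"op": "arm_command", "data": {
  "moves": [0,0.0013,0.0048,0.005,-0.0025,0,0.5,0,0,0,0,0,0,0.5,0,0,0,0,0,0,1,0,0,0,0,0,0,1,0,0,0,0,0,0,1,0,0,0,0,0,0,1,0,0,0,0,0,0,1,0,0,0,0,0,0,1]
}}

```text
t: 6.08
ee_pos: [0.5304, -0.2515, 0.0246]
tool_rot: [-2.522, 1.571, 1.755]
contact_force: [0.2, -0.1, -1.1]
gripper_width: 0.0274
```

```bash
python3 -c "
from h import *
go((.6101,.025,.16),-25)"
```

```text
psi now -24.98 x [-0.e+00  2.e-04 -1.e+00] tcp [ 0.5304 -0.2515  0.0246]
q7 0.363 F [ 0.15 -0.09 -1.13] M [-0.056  0.047 -0.024] w 0.0274 t 6.075
shift [-0.1354 -0.0446 -0.2843] rot [ 0.0004 -0.0002  0.0001] deg 0.0 after-turn frame shift [-0.1354 -0.0447 -0.2843]
```

{"op": "arm_command", "data": {
  "moves": [-0.045,0,0,0,0,0,1,-0.045,0,0,0,0,0,1,-0.045,0,0,0,0,0,1,0,-0.0074,-0.0474,0,0,0,1,0,-0.0074,-0.0474,0,0,0,1,0,-0.0074,-0.0474,0,0,0,1,0,-0.0074,-0.0474,0,0,0,1,0,-0.0074,-0.0474,0,0,0,1,0,-0.0074,-0.0474,0,0,0,1]
}}

```text
t: 7.2
ee_pos: [0.6105, 0.0265, 0.1597]
tool_rot: [-2.99, 1.571, 1.286]
contact_force: [1.0, -0.6, -0.2]
gripper_width: 0.028
```

{"op": "arm_command", "data": {
  "moves": [0.05,0,0,0,0,0,1,0,0,0,0,0,0,1,0,0,0,0,0,0,1,0,0,0,0,0,0,1]
}}

```text
t: 7.7
ee_pos: [0.6113, 0.0239, 0.1115]
tool_rot: [2.148, 1.568, 0.14]
contact_force: [-0.4, -0.3, -1.1]
gripper_width: 0.0278
```

Run:
```python
from h import *
go((.6101,.025,.11),-25)
T=viewer.get_image("top");S=viewer.get_image("side")
p=monitor.get_obs()["ee_pos"]; print(proj(S,p),proj(T,p))
u=proj(S,p)[0].astype(int);v=proj(T,p)[0].astype(int)
f=lambda im,u:cv2.resize(im["color"][u[1]-40:u[1]+40,u[0]-40:u[0]+40],(400,400),interpolation=cv2.INTER_CUBIC)
cv2.imwrite("pics/l1.png",np.hstack([f(S,u),f(T,v)]))
```

```text
psi now -25.07 x [ 2.5e-03  4.0e-04 -1.0e+00] tcp [0.6113 0.0239 0.1115]
q7 -0.203 F [-0.39 -0.27 -1.08] M [-0.065  0.076 -0.012] w 0.0278 t 7.7
shift [ 0.0015 -0.0015 -0.0005] rot [-0.0013 -0.0014 -0.0021] deg 0.2 after-turn frame shift [ 0.0015 -0.0015 -0.0005]
[[249.3252119  189.58984068]] [[244.6315732  185.09873198]]
```

View pics/l1.png

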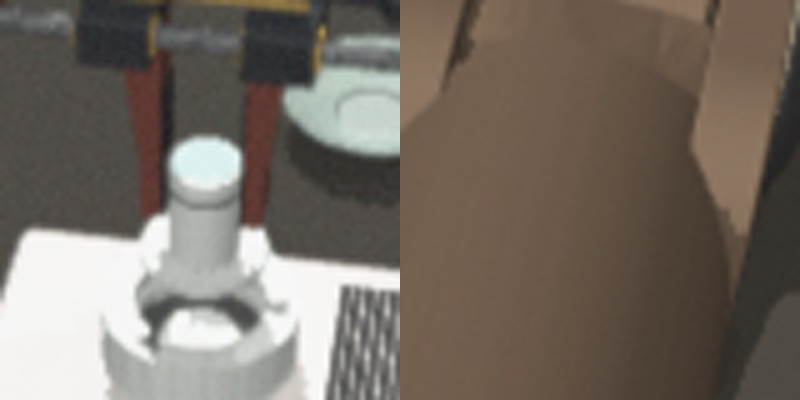

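Run:
```python
from meas import *
S=viewer.get_image("side");o=monitor.get_obs();p=o["ee_pos"];print(p.round(4))
u,v=proj(S,p+[0,0,.022])[0].astype(int)
b=big(S,u,v,22).astype(int)
r=ell((b[...,0]-b[...,2]>12)&(b[...,0]>150),u,v,22);print(r,onz(S,r[0],p[2]+.022-.0005),onz(S,r[0],p[2]+.022-.0005)-p)
```

```text
[0.6109 0.0245 0.1109]
(array([249.43333626, 180.7057476 ]), array([ 8.4322567 , 12.73570442])) [0.61102051 0.02475009 0.13237881] [9.13320092e-05 2.13637967e-04 2.15000000e-02]
```

{"op": "arm_command", "data": {
  "moves": [0.01,-0.0009,-0.0001,0,-0.0014,-0.002,1,0.009,0,0,0,0,0,1,0,0,0,0,0,0,1,0.003,0,0,0,0,0,1,0.003,0,0,0,0,0,1,0.002,0,0,0,0,0,1,0,0,0,0,0,0,1]
}}

```text
t: 8.72
ee_pos: [0.6094, 0.0254, 0.0825]
tool_rot: [-1.007, 1.568, -3.014]
contact_force: [0.2, 0.4, -1.0]
gripper_width: 0.0277
```

```bash
python3 -c "
from h import *
go((.6101,.025,.07),-25)"
```

```text
psi now -24.98 x [-2.6e-03 -3.0e-04 -1.0e+00] tcp [0.6094 0.0254 0.0825]
q7 -0.184 F [ 0.17  0.4  -0.96] M [-0.055  0.102  0.035] w 0.0277 t 8.725
shift [0.0125 0.0008 0.0001] rot [0.0004 0.0014 0.0022] deg 0.1 after-turn frame shift [0.0125 0.0008 0.0001]
```

{"op": "arm_command", "data": {
  "moves": [0.003,0.0008,0,0,0.0014,0.002,1,0.003,0,0,0,0,0,1,0.003,0,0,0,0,0,1,0.001,0,0,0,0,0,1,0,0,0,0,0,0,1]
}}

```text
t: 9.35
ee_pos: [0.6102, 0.0251, 0.0726]
tool_rot: [-1.8, 1.571, 2.477]
contact_force: [0.4, 0.7, -0.1]
gripper_width: 0.0281
```

{"op": "arm_command", "data": {
  "moves": [0.001,0,0,0,0,0,1,0,0,0,0,0,0,1]
}}

```text
t: 9.6
ee_pos: [0.6102, 0.0251, 0.0716]
tool_rot: [3.073, 1.571, 1.067]
contact_force: [-0.6, 1.0, -0.9]
gripper_width: 0.0281
```

{"op": "arm_command", "data": {
  "moves": [0.001,0,0,0,0,0,1,0,0,0,0,0,0,1]
}}

```text
t: 9.85
ee_pos: [0.6102, 0.0251, 0.0706]
tool_rot: [-2.346, 1.571, 1.93]
contact_force: [0.0, 0.7, -1.0]
gripper_width: 0.0281
```

{"op": "arm_command", "data": {
  "moves": [0.0005,0,0,0,0,0,1,0,0,0,0,0,0,1]
}}

```text
t: 10.1
ee_pos: [0.6102, 0.0251, 0.0701]
tool_rot: [-2.112, 1.571, 2.165]
contact_force: [0.3, 0.1, -1.0]
gripper_width: 0.0278
```

{"op": "arm_command", "data": {
  "moves": [0.0005,0,0,0,0,0,1,0,0,0,0,0,0,1]
}}

```text
t: 10.35
ee_pos: [0.6102, 0.0251, 0.0696]
tool_rot: [-2.805, 1.571, 1.472]
contact_force: [-0.3, -0.5, -1.2]
gripper_width: 0.0274
```

{"op": "arm_command", "data": {
  "moves": [0.0005,0,0,0,0,0,1,0,0,0,0,0,0,1]
}}

```text
t: 10.6
ee_pos: [0.6102, 0.0251, 0.0696]
tool_rot: [-3.025, 1.57, 1.251]
contact_force: [-1.7, 0.3, 4.7]
gripper_width: 0.0276
```

{"op": "arm_command", "data": {
  "moves": [0,0,0,0,0,0,0.4,0,0,0,0,0,0,0.4,0,0,0,0,0,0,0.4,0,0,0,0,0,0,0.4,-0.03,0,0,0,0,0,0.4,-0.03,0,0,0,0,0,0.2,0,0,0,0,0,0,0]
}}

```text
t: 11.48
ee_pos: [0.6117, 0.025, 0.1313]
tool_rot: [2.198, 1.567, 0.192]
contact_force: [1.4, 0.5, -1.0]
gripper_width: 0.0692
```

{"op": "arm_command", "data": {
  "moves": [0,-0.0431,-0.0264,0,0,0,0,0,-0.0431,-0.0264,0,0,0,0,0,-0.0431,-0.0264,0,0,0,0,0,-0.0431,-0.0264,0,0,0,0,0,-0.0431,-0.0264,0,0,0,0]
}}

```text
t: 12.1
ee_pos: [0.4691, 0.2369, 0.1283]
tool_rot: [-0.626, 1.57, -2.633]
contact_force: [0.6, 1.5, -0.7]
gripper_width: 0.088
```

{"op": "arm_command", "data": {
  "moves": [0,0,0,-0.162,0,0,0,0,0,0,-0.162,0,0,0,0,0,0,-0.162,0,0,0,0,0,0,-0.162,0,0,0,0,0,0,-0.162,0,0,0,0,0,0,-0.162,0,0,0,0,0,0,-0.162,0,0,0,0,0,0,0,0,0,0,0,0,0,0,0,0,0]
}}

```text
t: 13.22
ee_pos: [0.4704, 0.2355, 0.1287]
tool_rot: [-1.874, 1.57, -2.75]
contact_force: [-0.1, -0.0, 0.3]
gripper_width: 0.0878
```

Run:
```python
from meas import *
go((.4705,.2355,.017),40)
S=viewer.get_image("side");T=viewer.get_image("top")
f=lambda im,u,v,w:cv2.resize(im["color"][v-w:v+w,u-w:u+w],(400,400),interpolation=cv2.INTER_CUBIC)
cv2.imwrite("pics/l2.png",np.hstack([f(S,249,215,40),f(T,245,190,40)]))
def g(im,u,v): 
    b=big(im,u,v,26).astype(int); return ell((b[...,0]-b[...,2]>12)&(b[...,0]>150),u,v,26)
a=g(S,249,207);print(a,onz(S,a[0],.091))
a=g(T,244,187);print(a,onz(T,a[0],.091))
```

```text
psi now 39.78 x [-6.e-04 -2.e-04 -1.e+00] tcp [0.4704 0.2355 0.1287]
q7 0.306 F [-0.06 -0.04  0.28] M [0.009 0.052 0.043] w 0.0878 t 13.225
shift [1.117e-01 1.000e-04 1.000e-04] rot [-0.0038 -0.0002  0.0006] deg 0.2 after-turn frame shift [1.117e-01 1.000e-04 1.000e-04]
(array([248.54166412, 197.02371216]), array([ 8.64971924, 10.38336468])) [0.61038327 0.02622532 0.091     ]
(array([244.42469597, 186.39510918]), array([9.50840855, 9.79502201])) [0.61060073 0.02490572 0.091     ]
```

View pics/l2.png

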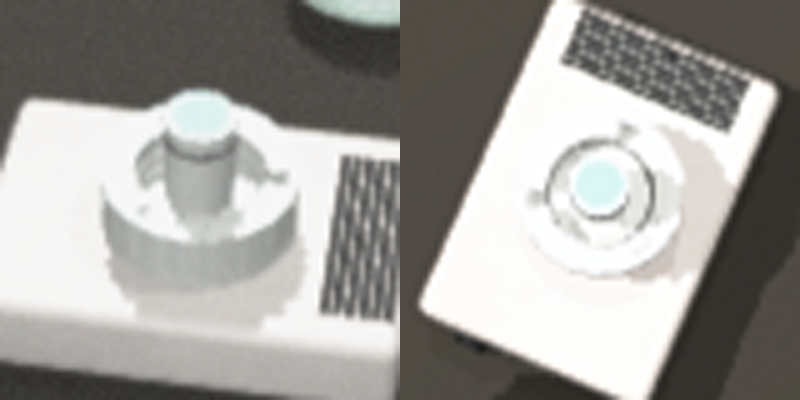

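{"op": "arm_command", "data": {
  "moves": [0.037,0,0,0,0,0,0,0.037,0,0,0,0,0,0,0.0375,0,0,0,0,0,0,0,0,0,0,0,0,0,0,0,0,0,0,0,1,0,0,0,0,0,0,1,0,0,0,0,0,0,1,0,0,0,0,0,0,1,0,0,0,0,0,0,1],
  "newtons": 10
}}

```text
t: 14.45
ee_pos: [0.471, 0.2361, 0.0185]
tool_rot: [1.738, 1.569, 0.865]
contact_force: [-1.0, -0.0, 7.3]
gripper_width: 0.0556
```

```bash
python3 -c "
from h import *
go((.6103,.0251,.13),-8)"
```

```text
psi now 39.99 x [ 8.e-04  1.e-03 -1.e+00] tcp [0.471  0.2361 0.0185]
q7 0.391 F [-0.99 -0.01  7.3 ] M [-0.147  0.332 -0.027] w 0.0556 t 14.45
shift [-0.1116 -0.0287  0.2511] rot [ 8.375e-01 -7.000e-04 -1.100e-03] deg 48.0 after-turn frame shift [-0.1115  0.1673  0.1895]
```

{"op": "arm_command", "data": {
  "moves": [-0.01,0,0,0,0,0,1,-0.03,0,0,0,0,0,1,-0.04,0,0,0,0,0,1,-0.033,0,0,0,0,0,1,0,0,0,0,0,0,1,0,0,0,0,0,0,1]
}}

```text
t: 15.2
ee_pos: [0.4701, 0.2357, 0.1303]
tool_rot: [-2.409, 1.57, 3.002]
contact_force: [-0.8, 0.5, -1.1]
gripper_width: 0.0553
```

Run:
```python
from meas import *
go((.6103,.0251,.13),-8)
S=viewer.get_image("side");T=viewer.get_image("top");p=monitor.get_obs()["ee_pos"]
f=lambda im,u,w:cv2.resize(im["color"][u[1]-w:u[1]+w,u[0]-w:u[0]+w],(400,400),interpolation=cv2.INTER_CUBIC)
u=proj(S,p)[0].astype(int);v=proj(T,p)[0].astype(int);print(u,v)
cv2.imwrite("pics/r1.png",np.hstack([f(S,u,25),f(T,v,40)]))
```

```text
psi now 40.0 x [-4.e-04  1.e-04 -1.e+00] tcp [0.4701 0.2357 0.1303]
q7 0.313 F [-0.84  0.5  -1.14] M [-0.041  0.015 -0.051] w 0.0553 t 15.2
shift [ 0.0003 -0.028   0.2514] rot [ 8.378e-01 -2.000e-04  4.000e-04] deg 48.0 after-turn frame shift [0.0003 0.1681 0.189 ]
[158 131] [146 252]
```

View pics/r1.png

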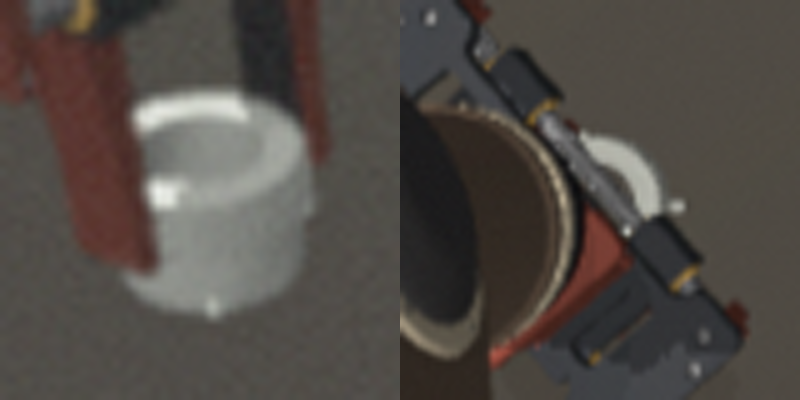

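Run:
```python
from meas import *
S=viewer.get_image("side");T=viewer.get_image("top");p=monitor.get_obs()["ee_pos"]
a=(158-25+212.5/8-.5,131-25+306/8-.5);b=(146-40+277/5-.5,252-40+206/5-.5)
P=tri(S,a,T,b);print(P, P-p, np.degrees(np.arctan2(*(P-p)[1::-1])),np.linalg.norm((P-p)[:2]), proj(S,P)-a,proj(T,P)-b)
for z in(.114,.116,.118,.120):
  for im,c in((S,a),(T,b)):
    d=onz(im,c,z)-p;print(z,np.degrees(np.arctan2(d[1],d[0])).round(1),np.linalg.norm(d[:2]).round(4),end=' | ')
# notch marks in l2 top crop: (628,128),(537,197) scale 5, at z=.064
for q in((228,128),(137,197)):
    d=onz(T,(245-40+q[0]/5-.5,190-40+q[1]/5-.5),.064)-[.6103,.0251,.064];print("notch",np.degrees(np.arctan2(d[1],d[0])),np.linalg.norm(d))
```

```text
[0.46716441 0.20842314 0.11658808] [-0.00285873 -0.02694222 -0.01302861] -96.0567533942416 0.027093461700566812 [[ 0.20629377 -0.01138896]] [[-0.01594019  0.19865162]]
0.114 -97.8 0.0232 | 0.114 -95.5 0.0265 | 0.116 -97.1 0.0262 | 0.116 -95.2 0.027 | 0.118 -96.6 0.0292 | 0.118 -95.0 0.0274 | 0.12 -96.1 0.0321 | 0.12 -94.7 0.0278 | notch -25.25363572613246 0.03314298983663751
notch 93.2806440172312 0.029282710340932282
```

{"op": "arm_command", "data": {
  "moves": [0,0,0,0.1704,0,0,1,0,0,0,0.1704,0,0,1,0,0,0,0.1704,0,0,1,0,0,0,0.1704,0,0,1,0,0,0,0.1704,0,0,1]
}}

```text
t: 16.02
ee_pos: [0.4703, 0.2354, 0.1299]
tool_rot: [-0.573, 1.569, -2.303]
contact_force: [-0.7, 0.2, -0.2]
gripper_width: 0.0554
```

{"op": "arm_command", "data": {
  "moves": [0,0.0342,0.0373,0,0,0,1,0,0.0342,0.0373,0,0,0,1,0,0.0342,0.0373,0,0,0,1,0,0.0342,0.0373,0,0,0,1,0,0.0342,0.0373,0,0,0,1,0,0,0,0,0,0,1,0,0,0,0,0,0,1,0,0,0,0,0,0,1]
}}

```text
t: 17.02
ee_pos: [0.6103, 0.027, 0.1302]
tool_rot: [-1.988, 1.569, 2.573]
contact_force: [0.9, 0.4, -0.6]
gripper_width: 0.0554
```

Run:
```python
from meas import *
go((.6103,.0251,.13),-8.8)
S=viewer.get_image("side");p=monitor.get_obs()["ee_pos"]
u=proj(S,p)[0].astype(int);print(u)
f=lambda im,u,w:cv2.resize(im["color"][u[1]-w:u[1]+w,u[0]-w:u[0]+w],(600,600),interpolation=cv2.INTER_CUBIC)
c=f(S,u,30)
# expected ring circles
for z,r in((p[2]-.0175+.036,.028),(p[2]-.0175,.0245)):
  q=proj(S,[p+[r*np.cos(t),r*np.sin(t),z-p[2]] for t in np.linspace(0,6.28,40)])
  for a in q: cv2.circle(c,tuple(((a-u+30+.5)*10).astype(int)),2,(0,0,255),-1)
for k in range(3):
  t=np.radians(-24.8+120*k);a=proj(S,p+[.031*np.cos(t),.031*np.sin(t),-.0125])[0];cv2.circle(c,tuple(((a-u+30+.5)*10).astype(int)),4,(0,255,0),1)
cv2.imwrite("pics/r2.png",c)
```

```text
psi now -8.7 x [-1.2e-03  7.0e-04 -1.0e+00] tcp [0.6103 0.027  0.1302]
q7 0.036 F [ 0.88  0.36 -0.64] M [ 0.009  0.077 -0.056] w 0.0554 t 17.025
shift [0.0001 0.0003 0.0018] rot [ 0.0017 -0.0006  0.0013] deg 0.1 after-turn frame shift [0.0002 0.0003 0.0018]
[248 180]
```

View pics/r2.png

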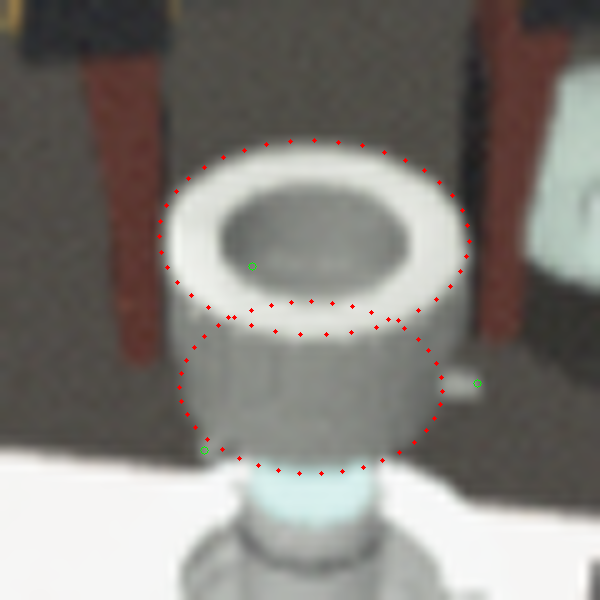

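{"op": "arm_command", "data": {
  "moves": [0,0.0003,0.0018,0.0017,0,0.0013,1,0.01,0,0,0,0,0,1,0.01,0,0,0,0,0,1,0.01,0,0,0,0,0,1,0,0,0,0,0,0,1,0,0,0,0,0,0,1]
}}

```text
t: 17.82
ee_pos: [0.6111, 0.0232, 0.1006]
tool_rot: [1.51, 1.569, -0.217]
contact_force: [0.6, -0.3, -0.8]
gripper_width: 0.0553
```

```bash
python3 -c "
from h import *
go((.6103,.0251,.084),-8.8)"
```

```text
psi now -8.93 x [ 1.3e-03 -3.0e-04 -1.0e+00] tcp [0.6111 0.0232 0.1006]
q7 0.059 F [ 0.57 -0.34 -0.83] M [-0.063  0.03  -0.028] w 0.0553 t 17.825
shift [ 0.0166 -0.0011 -0.0017] rot [-0.0023  0.0001 -0.0013] deg 0.2 after-turn frame shift [ 0.0166 -0.0011 -0.0017]
```

{"op": "arm_command", "data": {
  "moves": [0,0,0,0,0,0,1,0,0,0,0,0,0,1,0,0,0,0,0,0,1]
}}

```text
t: 18.2
ee_pos: [0.6112, 0.0235, 0.1009]
tool_rot: [1.748, 1.569, 0.022]
contact_force: [-0.6, -0.6, -1.0]
gripper_width: 0.0552
```

```bash
python3 -c "
from h import *
go((.6103,.0251,.084),-8.8)"
```

```text
psi now -8.92 x [ 0.0017  0.     -1.    ] tcp [0.6112 0.0235 0.1009]
q7 0.059 F [-0.59 -0.55 -1.  ] M [-0.093  0.114  0.041] w 0.0552 t 18.2
shift [ 0.0169 -0.0011 -0.0015] rot [-0.002  -0.0003 -0.0017] deg 0.2 after-turn frame shift [ 0.0169 -0.0011 -0.0015]
```

Settled; correct, then descend.

{"op": "arm_command", "data": {
  "moves": [0.005,-0.0011,-0.0015,-0.002,0,-0.0017,1,0.006,0,0,0,0,0,1,0.005,0,0,0,0,0,1,0,0,0,0,0,0,1,0,0,0,0,0,0,1,0,0,0,0,0,0,1]
}}

```text
t: 18.95
ee_pos: [0.6104, 0.025, 0.0849]
tool_rot: [-2.981, 1.571, 1.577]
contact_force: [0.7, 0.6, -0.9]
gripper_width: 0.0555
```

{"op": "arm_command", "data": {
  "moves": [0.001,0,0,0,0,0,1,0.001,0,0,0,0,0,1,0.001,0,0,0,0,0,1,0.001,0,0,0,0,0,1,0,0,0,0,0,0,1]
}}

```text
t: 19.58
ee_pos: [0.6106, 0.0242, 0.0811]
tool_rot: [1.157, 1.57, -0.569]
contact_force: [-0.7, -2.6, 5.0]
gripper_width: 0.0551
```

```bash
python3 -c "
from h import *
go((.6103,.0251,.078),-8.8)"
```

```text
psi now -8.85 x [ 6.e-04 -4.e-04 -1.e+00] tcp [0.6106 0.0242 0.0811]
q7 0.072 F [-0.67 -2.6   5.  ] M [-0.533  0.23  -0.02 ] w 0.0551 t 19.575
shift [ 0.0031 -0.0004 -0.0008] rot [-0.0008  0.0003 -0.0006] deg 0.1 after-turn frame shift [ 0.0031 -0.0004 -0.0008]
```

{"op": "arm_command", "data": {
  "moves": [-0.001,0,0.001,0,0,0,1,0,0,0,0,0,0,1,0.001,0,0,0,0,0,1,0.001,0,0,0,0,0,1,0,0,0,0,0,0,1]
}}

```text
t: 20.2
ee_pos: [0.6104, 0.0234, 0.0799]
tool_rot: [1.036, 1.57, -0.689]
contact_force: [0.0, -2.9, 4.1]
gripper_width: 0.0549
```

```bash
python3 -c "
from h import *
go((.6103,.024,.078),-8.8)"
```

```text
psi now -8.84 x [ 4.e-04 -3.e-04 -1.e+00] tcp [0.6104 0.0234 0.0799]
q7 0.074 F [ 0.03 -2.88  4.12] M [-0.695 -0.025 -0.107] w 0.0549 t 20.2
shift [ 0.0019 -0.0002 -0.0005] rot [-0.0007  0.0003 -0.0005] deg 0.1 after-turn frame shift [ 0.0019 -0.0002 -0.0005]
```

{"op": "arm_command", "data": {
  "moves": [0,0,0.001,0,0,0,1,0,0,0,0,0,0,1,0.001,0,0,0,0,0,1,0,0,0,0,0,0,1]
}}

```text
t: 20.7
ee_pos: [0.6101, 0.0229, 0.0789]
tool_rot: [2.571, 1.571, 0.847]
contact_force: [0.8, -1.8, 5.8]
gripper_width: 0.0547
```

Run:
```python
from h import *
go((.6103,.024,.078),-8.8)
S=viewer.get_image("side");u=(249,205)
cv2.imwrite("pics/r3.png",cv2.resize(S["color"][u[1]-30:u[1]+30,u[0]-30:u[0]+30],(600,600),interpolation=cv2.INTER_CUBIC))
```

```text
psi now -8.82 x [ 1.e-04  1.e-04 -1.e+00] tcp [0.6101 0.0229 0.0789]
q7 0.076 F [ 0.77 -1.79  5.84] M [-0.402  0.042 -0.059] w 0.0547 t 20.7
shift [ 0.0009  0.     -0.0012] rot [-0.0003 -0.0001 -0.0001] deg 0.0 after-turn frame shift [ 0.0009  0.     -0.0012]
```

View pics/r3.png

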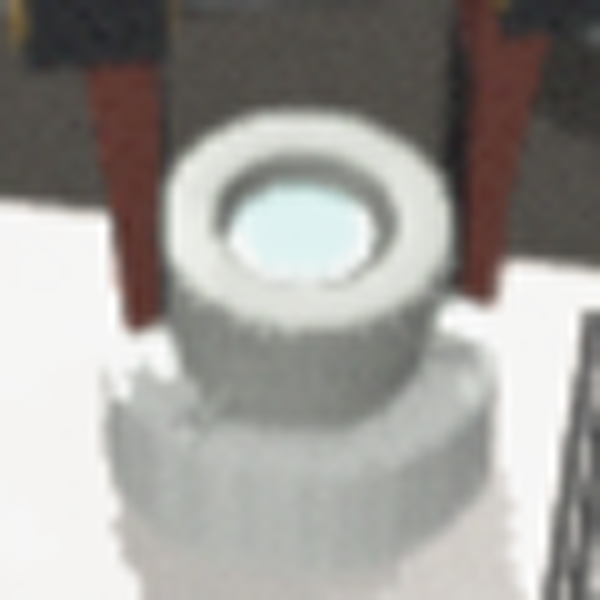

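Run:
```python
from h import *
S=viewer.get_image("side");c=S["color"];P=lambda x,y:(219+x/10-.5,175+y/10-.5)
b=cv2.resize(c[175:235,219:279],None,fx=10,fy=10,interpolation=cv2.INTER_CUBIC).astype(int)
g=b.max(2)
print("ring top",onz(S,P(308,218),.0975),"bore",onz(S,P(308,225),.0975))
m=((b[...,0]-b[...,2]>8)&(b[...,0]>190)).astype(np.uint8);m[:140]=0;m[330:]=0;m[:,:200]=0;m[:,420:]=0
k=max(cv2.findContours(m,0,1)[0],key=cv2.contourArea);e=cv2.fitEllipse(cv2.convexHull(k));print(e,"glass",onz(S,P(*e[0]),.091))
for q in((470,368),(205,408)):
  d=onz(S,P(*q),.066)-[.6103,.0251,.066];print("pin/notch?",np.degrees(np.arctan2(d[1],d[0])),np.linalg.norm(d[:2]))
n=[proj(S,[.6103+.0305*np.cos(t),.0251+.0305*np.sin(t),.064])[0] for t in np.radians([-24.8,95.2,215.2])];print((np.array(n)-[219,175]+.5)*10)
```

```text
ring top [0.61024241 0.02091613 0.0975    ] bore [0.60969775 0.01902945 0.0975    ]
((298.83734130859375, 228.3415069580078), (86.8740463256836, 125.99415588378906), 89.37406921386719) glass [0.60985088 0.02545814 0.091     ]
pin/notch? -35.518845225194845 0.03469383790593493
pin/notch? -143.7338126343835 0.029365239447293513
[[455.2176346  350.3639976 ]
 [244.24741743 233.22432336]
 [198.95753896 417.45671793]]
```

{"op": "arm_command", "data": {
  "moves": [0,0,0,0,0,0,0.28,0,0,0,0,0,0,0.28,0,0,0,0,0,0,0.28,0,0,-0.0022,0,0,0,0.28,0,0,0,0,0,0,0.28,0,0,0,0,0,0,0.28]
}}

```text
t: 21.55
ee_pos: [0.6102, 0.0253, 0.0786]
tool_rot: [-1.871, 1.57, 2.688]
contact_force: [-0.1, -0.3, -0.3]
gripper_width: 0.0631
```

Run:
```python
from h import *
go((.6103,.0251,.078),-8.8)
S=viewer.get_image("side");u=(249,205)
cv2.imwrite("pics/r4.png",cv2.resize(S["color"][u[1]-30:u[1]+30,u[0]-30:u[0]+30],(600,600),interpolation=cv2.INTER_CUBIC))
```

```text
psi now -8.8 x [-4.e-04  2.e-04 -1.e+00] tcp [0.6102 0.0253 0.0786]
q7 0.073 F [-0.06 -0.33 -0.27] M [-0.133  0.122  0.02 ] w 0.0631 t 21.55
shift [0.0006 0.0001 0.0002] rot [ 0.     -0.0001  0.0004] deg 0.0 after-turn frame shift [0.0006 0.0001 0.0002]
```

View pics/r4.png

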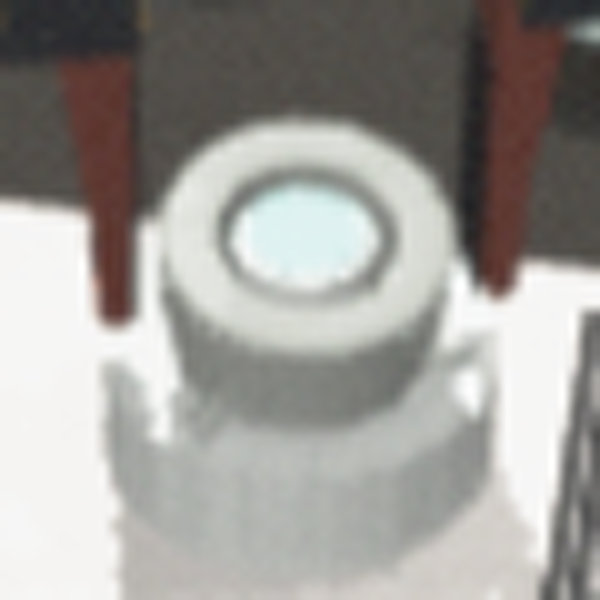

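{"op": "arm_command", "data": {
  "moves": [0,0,0,0,0,0,0,0,0,0,0,0,0,0,0,0,0,0,0,0,0]
}}

```text
t: 21.98
ee_pos: [0.6102, 0.0252, 0.0786]
tool_rot: [-1.832, 1.57, 2.727]
contact_force: [-0.1, -0.4, -0.7]
gripper_width: 0.0867
```

{"op": "arm_command", "data": {
  "moves": [0,0,0,-0.1725,0,0,0,0,0,0,-0.1725,0,0,0,0,0,0,-0.1725,0,0,0,0,0,0,-0.1725,0,0,0,0,0,0,-0.1725,0,0,0,0,0,0,-0.1725,0,0,0,0,0,0,-0.1725,0,0,0,0,0,0,-0.1725,0,0,0,0,0,0,-0.1725,0,0,0,0,0,0,-0.1725,0,0,0]
}}

```text
t: 23.22
ee_pos: [0.6102, 0.0251, 0.0787]
tool_rot: [2.951, 1.57, 2.957]
contact_force: [0.0, -0.4, -0.4]
gripper_width: 0.088
```

{"op": "arm_command", "data": {
  "moves": [0,0,0,0,0,0,0,0,0,0,0,0,0,0,0,0,0,0,0,0,0]
}}

```text
t: 23.6
ee_pos: [0.6102, 0.0253, 0.0786]
tool_rot: [3.033, 1.57, 3.032]
contact_force: [0.4, 0.2, 0.5]
gripper_width: 0.0881
```

Run:
```python
from h import *
go((.6103,.0251,.078),90)
S=viewer.get_image("side");u=(249,205)
cv2.imwrite("pics/r5.png",cv2.resize(S["color"][u[1]-30:u[1]+30,u[0]-30:u[0]+30],(600,600),interpolation=cv2.INTER_CUBIC))
```

```text
psi now 89.91 x [-4.e-04  0.e+00 -1.e+00] tcp [0.6102 0.0253 0.0786]
q7 1.512 F [0.41 0.25 0.55] M [0.043 0.005 0.004] w 0.0881 t 23.6
shift [ 0.0006 -0.0002  0.0001] rot [-0.0016 -0.0004 -0.    ] deg 0.1 after-turn frame shift [ 0.0006 -0.0002  0.0001]
```

{"op": "arm_command", "data": {
  "moves": [0.005,0,0,0,0,0,0,0,0,0,0,0,0,0,0,0,0,0,0,0,1,0,0,0,0,0,0,1,0,0,0,0,0,0,1,0,0,0,0,0,0,1,0,0,0,0,0,0,1],
  "newtons": 15
}}

```text
t: 24.52
ee_pos: [0.6104, 0.0216, 0.0741]
tool_rot: [-1.572, 1.567, -1.574]
contact_force: [-0.5, -8.2, 2.9]
gripper_width: 0.0563
```

Run:
```python
from meas import *
go((.6103,.0251,.078),90)
S=viewer.get_image("side");u=(249,205)
cv2.imwrite("pics/r6.png",cv2.resize(S["color"][u[1]-30:u[1]+30,u[0]-30:u[0]+30],(600,600),interpolation=cv2.INTER_CUBIC))
```

```text
psi now 89.89 x [-0.     -0.0033 -1.    ] tcp [0.6104 0.0216 0.0741]
q7 1.514 F [-0.46 -8.19  2.94] M [-1.74   0.147  0.132] w 0.0563 t 24.525
shift [-0.0039  0.0035 -0.0001] rot [-0.0019 -0.      0.0033] deg 0.2 after-turn frame shift [-0.0039  0.0035 -0.0001]
```

{"op": "arm_command", "data": {
  "moves": [-0.003,0,0,0,0,0,1,-0.003,0,0,0,0,0,1,-0.003,0,0,0,0,0,1,0,0,0,0,0,0,1,0,0,0,0,0,0,1]
}}

```text
t: 25.2
ee_pos: [0.6103, 0.0254, 0.0827]
tool_rot: [1.926, 1.57, 1.927]
contact_force: [0.5, -1.2, -1.2]
gripper_width: 0.0561
```

Run:
```python
from meas import *
go((.6103,.0251,.078),90)
S=viewer.get_image("side");u=(249,200)
cv2.imwrite("pics/r7.png",cv2.resize(S["color"][u[1]-30:u[1]+30,u[0]-30:u[0]+30],(600,600),interpolation=cv2.INTER_CUBIC))
```

```text
psi now 90.04 x [-1.e-04  3.e-04 -1.e+00] tcp [0.6103 0.0254 0.0827]
q7 1.513 F [ 0.53 -1.21 -1.2 ] M [-0.424  0.042  0.001] w 0.0561 t 25.2
shift [ 0.0047 -0.0003 -0.    ] rot [ 0.0007 -0.0001 -0.0003] deg 0.0 after-turn frame shift [ 0.0047 -0.0003 -0.    ]
```

View pics/r7.png

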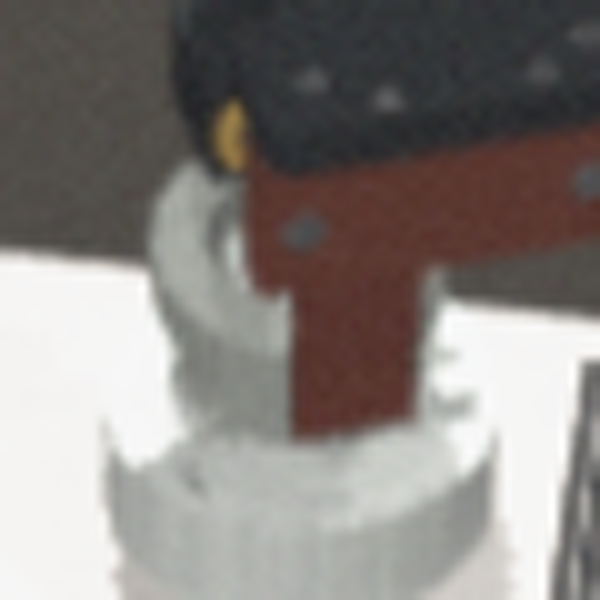

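{"op": "arm_command", "data": {
  "moves": [-0.003,0,0,0,0,0,1,-0.003,0,0,0,0,0,1,0,0,0,0,0,0,1,0,0,0,0,0,0,1]
}}

```text
t: 25.75
ee_pos: [0.6103, 0.0252, 0.0888]
tool_rot: [2.037, 1.571, 2.037]
contact_force: [0.3, -1.0, -0.3]
gripper_width: 0.0567
```

Run:
```python
from meas import *
go((.6103,.0251,.078),90)
for n in("side","top"):
  S=viewer.get_image(n);p=proj(S,monitor.get_obs()["ee_pos"])[0].astype(int)
  c=cv2.resize(S["color"][p[1]-30:p[1]+30,p[0]-30:p[0]+30],(400,400),interpolation=cv2.INTER_CUBIC)
  cv2.imwrite(f"pics/r8{n}.png",c)
```

```text
psi now 90.03 x [-1.e-04  2.e-04 -1.e+00] tcp [0.6103 0.0252 0.0888]
q7 1.512 F [ 0.25 -1.04 -0.3 ] M [-0.251  0.029  0.053] w 0.0567 t 25.75
shift [ 0.0108 -0.0001 -0.    ] rot [ 0.0005 -0.0001 -0.0002] deg 0.0 after-turn frame shift [ 0.0108 -0.0001 -0.    ]
```

{"op": "arm_command", "data": {
  "moves": [0.002,0,0,0,0,0,1,0.002,0,0,0,0,0,1,0.001,0,0,0,0,0,1,0.001,0,0,0,0,0,1,0,0,0,0,0,0,1]
}}

```text
t: 26.48
ee_pos: [0.6102, 0.0243, 0.0826]
tool_rot: [-2.097, 1.57, -2.097]
contact_force: [-0.3, -5.0, 1.9]
gripper_width: 0.0562
```

```bash
python3 -c "
from meas import *
go((.6103,.0251,.078),90)
"
```

```text
psi now 89.99 x [-4.e-04 -8.e-04 -1.e+00] tcp [0.6102 0.0243 0.0826]
q7 1.513 F [-0.28 -4.98  1.87] M [-1.337  0.172  0.026] w 0.0562 t 26.475
shift [0.0046 0.0009 0.0001] rot [-0.0002 -0.0004  0.0008] deg 0.1 after-turn frame shift [0.0046 0.0008 0.0001]
```

{"op": "arm_command", "data": {
  "moves": [-0.015,0,0,0,0,0,1,-0.015,0,0,0,0,0,1,-0.02,0,0,0,0,0,1,0,0,0,0,0,0,1,0,0,0,0,0,0,1]
}}

```text
t: 27.1
ee_pos: [0.6101, 0.0258, 0.1327]
tool_rot: [1.815, 1.57, 1.816]
contact_force: [0.1, -0.5, -0.3]
gripper_width: 0.0563
```

Run:
```python
from meas import *
go((.47,.235,.13),90)
S=viewer.get_image("side");u=(249,190)
cv2.imwrite("pics/r9.png",cv2.resize(S["color"][u[1]-35:u[1]+35,u[0]-35:u[0]+35],(600,600),interpolation=cv2.INTER_CUBIC))
```

```text
psi now 90.06 x [-2.e-04  7.e-04 -1.e+00] tcp [0.6101 0.0258 0.1327]
q7 1.507 F [ 0.06 -0.49 -0.29] M [-0.016 -0.063  0.005] w 0.0563 t 27.1
shift [ 0.0028  0.2094 -0.1399] rot [ 0.001  -0.0002 -0.0007] deg 0.1 after-turn frame shift [ 0.0027  0.2092 -0.1401]
```

View pics/r9.png

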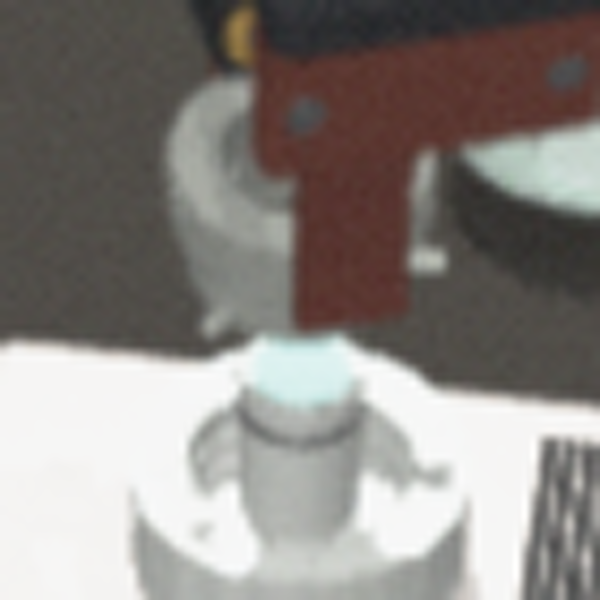

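Run:
```python
from h import *
S=viewer.get_image("side")
k=600/70;P=lambda x,y:(214+x/k-.5,155+y/k-.5)
n=np.array([[proj(S,[.6103+r*np.cos(t),.0251+r*np.sin(t),.064])[0] for t in np.radians([-24.8,95.2,215.2])] for r in(.026,.029,.032)]);print(((n-[214,155]+.5)*k).round(0))
for q in((435,474),(205,530)):
  d=onz(S,P(*q),.064)-[.6103,.0251,.064];print(np.degrees(np.arctan2(d[1],d[0])).round(1),np.linalg.norm(d[:2]).round(4))
```

```text
[[[413. 469.]
  [259. 384.]
  [226. 518.]]

 [[426. 471.]
  [254. 375.]
  [218. 526.]]

 [[440. 473.]
  [250. 367.]
  [209. 533.]]]
-26.0 0.031
-147.1 0.0319
```

{"op": "arm_command", "data": {
  "moves": [0,0.0418,-0.028,0,0,0,1,0,0.0418,-0.028,0,0,0,1,0,0.0418,-0.028,0,0,0,1,0,0.0418,-0.028,0,0,0,1,0,0.0418,-0.028,0,0,0,1,0.05,0,0,0,0,0,1,0.045,0,0,0,0,0,1,0,0,0,0,0,0,1,0,0,0,0,0,0,1]
}}

```text
t: 28.32
ee_pos: [0.4707, 0.2343, 0.0386]
tool_rot: [1.446, 1.57, 1.446]
contact_force: [0.6, -0.5, -0.7]
gripper_width: 0.0559
```

{"op": "arm_command", "data": {
  "moves": [0.008,0,0,0,0,0,1,0.003,0,0,0,0,0,1,0.003,0,0,0,0,0,1,0,0,0,0,0,0,1]
}}

```text
t: 28.82
ee_pos: [0.4701, 0.2342, 0.0237]
tool_rot: [2.769, 1.57, 2.769]
contact_force: [0.7, 0.3, -0.2]
gripper_width: 0.0563
```

{"op": "arm_command", "data": {
  "moves": [0.002,0,0,0,0,0,1,0.001,0,0,0,0,0,1,0,0,0,0,0,0,1]
}}

```text
t: 29.2
ee_pos: [0.47, 0.2342, 0.0206]
tool_rot: [3.016, 1.57, 3.016]
contact_force: [-1.1, -0.1, -0.4]
gripper_width: 0.0565
```

{"op": "arm_command", "data": {
  "moves": [0.001,0,0,0,0,0,1,0.001,0,0,0,0,0,1,0.001,0,0,0,0,0,1,0,0,0,0,0,0,1]
}}

```text
t: 29.7
ee_pos: [0.4705, 0.2342, 0.0181]
tool_rot: [0.956, 1.57, 0.957]
contact_force: [-0.7, -0.5, 4.3]
gripper_width: 0.0561
```

{"op": "arm_command", "data": {
  "moves": [0.001,0,0,0,0,0,1,0.001,0,0,0,0,0,1,0,0,0,0,0,0,1]
}}

```text
t: 30.08
ee_pos: [0.4712, 0.2349, 0.0167]
tool_rot: [0.695, 1.568, 0.695]
contact_force: [0.5, -0.7, 9.6]
gripper_width: 0.0562
```

{"op": "arm_command", "data": {
  "moves": [0,0,0,0,0,0,0,0,0,0,0,0,0,0,0,0,0,0,0,0,0,-0.04,0,0,0,0,0,0,-0.04,0,0,0,0,0,0]
}}

```text
t: 30.7
ee_pos: [0.4696, 0.2338, 0.0961]
tool_rot: [-2.741, 1.569, -2.741]
contact_force: [0.2, 0.2, -0.1]
gripper_width: 0.088
```

{"op": "arm_command", "data": {
  "moves": [0,0,0,0.1725,0,0,0,0,0,0,0.1725,0,0,0,0,0,0,0.1725,0,0,0,0,0,0,0.1725,0,0,0,0,0,0,0.1725,0,0,0,0,0,0,0.1725,0,0,0,0,0,0,0.1725,0,0,0,0,0,0,0.1725,0,0,0,0,0,0,0.1725,0,0,0,0,0,0,0.1725,0,0,0]
}}

```text
t: 31.95
ee_pos: [0.4699, 0.2341, 0.0956]
tool_rot: [-1.382, 1.57, -3.113]
contact_force: [-0.7, 0.7, -1.0]
gripper_width: 0.0877
```

Run:
```python
from meas import *
go((.47,.235,.018),-9)
S=viewer.get_image("side");T=viewer.get_image("top")
c=big(S,165,172,22);g=c.max(2)
r=ell(g>185,165,172,22);print("ring",r,onz(S,r[0],.036))
u=proj(S,[.47,.235,.018])[0].astype(int);v=proj(T,[.47,.235,.018])[0].astype(int)
f=lambda im,u,w:cv2.resize(im["color"][u[1]-w:u[1]+w,u[0]-w:u[0]+w],(400,400),interpolation=cv2.INTER_CUBIC)
print(u,v);cv2.imwrite("pics/r10.png",np.hstack([f(S,u,20),f(T,v,20)]))
```

```text
psi now -9.13 x [-7.e-04 -0.e+00 -1.e+00] tcp [0.4699 0.2341 0.0956]
q7 -0.463 F [-0.75  0.7  -0.98] M [-0.034  0.091 -0.001] w 0.0877 t 31.95
shift [ 0.0776 -0.     -0.0009] rot [-0.0022  0.0001  0.0006] deg 0.1 after-turn frame shift [ 0.0776 -0.0001 -0.0009]
ring (array([164.26622391, 166.02535248]), array([14.67161942, 24.04145432])) [0.47109329 0.23626059 0.036     ]
[164 172] [158 249]
```

View pics/r10.png

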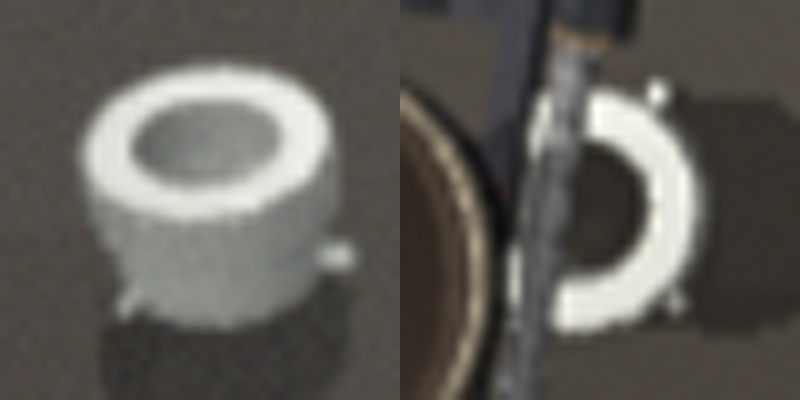

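Run:
```python
from meas import *
from scipy.optimize import least_squares
S=viewer.get_image("side");T=viewer.get_image("top")
def edge(im,x,y,w,thr,sel):
    g=big(im,x,y,w,10).max(2);k=max(cv2.findContours((g>thr).astype(np.uint8),0,1)[0],key=cv2.contourArea)[:,0]
    k=k[sel(k)]; return (k+.5)/10-.5+[x-w,y-w]
eT=edge(T,158,249,20,150,lambda k:(k[:,0]>200)&~((k[:,1]<115)&(k[:,0]>225))&~((k[:,1]>280)&(k[:,0]>250)))
eS=edge(S,165,170,20,165,lambda k:k[:,1]<9999)
for n,im,e in(("T",T,eT),("S",S,eS)):
    W=np.array([onz(im,p,.036)[:2] for p in e])
    r=least_squares(lambda c:np.hypot(*(W-c[:2]).T)-c[2],[.47,.235,.028],loss="soft_l1",f_scale=.0005)
    r2=least_squares(lambda c:np.hypot(*(W-c[:2]).T)-.028,[.47,.235],loss="soft_l1",f_scale=.0005)
    print(n,len(e),r.x.round(4),r2.x.round(4))
c=np.array([.4712,.2360])
for n,im,q in(("T",T,(138+257/10-.5,229+95/10-.5)),("T",T,(138+276/10-.5,229+302/10-.5)),("S",S,(144+337/10-.5,152+257/10-.5)),("S",S,(144+130/10-.5,152+303/10-.5))):
    P=onz(im,q,.005);d=P[:2]-c;print(n,P.round(4),np.degrees(np.arctan2(d[1],d[0])).round(1),np.linalg.norm(d).round(4))
```

```text
T 403 [0.472  0.2398 0.0279] [0.472 0.24 ]
S 583 [0.471  0.2368 0.028 ] [0.471  0.2368]
T [0.498  0.2271 0.005 ] -18.4 0.0283
T [0.4477 0.2226 0.005 ] -150.2 0.0271
S [0.4961 0.2271 0.005 ] -19.7 0.0264
S [0.4478 0.2227 0.005 ] -150.5 0.0269
```

{"op": "arm_command", "data": {
  "moves": [0.025,0.0008,-0.0051,0,0,0,0,0.03,0,0,0,0,0,0,0.0206,0,0,0,0,0,0,0,0,0,0,0,0,0,0,0,0,0,0,0,1,0,0,0,0,0,0,1,0,0,0,0,0,0,1,0,0,0,0,0,0,1,0,0,0,0,0,0,0,0,0,0,0,0,0,0],
  "newtons": 8
}}

```text
t: 33.4
ee_pos: [0.4717, 0.2391, 0.0201]
tool_rot: [-1.787, 1.57, 2.772]
contact_force: [0.4, 0.2, 0.4]
gripper_width: 0.0721
```

```bash
python3 -c "
from meas import *
go((.4715,.239,.02),81)
"
```

```text
psi now -8.8 x [-3.e-04  1.e-04 -1.e+00] tcp [0.4717 0.2391 0.0201]
q7 -0.395 F [0.42 0.24 0.36] M [-0.019  0.084 -0.081] w 0.0721 t 33.4
shift [ 0.0001 -0.0001  0.0001] rot [-1.5673e+00 -3.0000e-04  2.0000e-04] deg 89.8 after-turn frame shift [ 0.0001 -0.0001 -0.0001]
```

{"op": "arm_command", "data": {
  "moves": [0,0,0,-0.1741,0,0,0,0,0,0,-0.1741,0,0,0,0,0,0,-0.1741,0,0,0,0,0,0,-0.1741,0,0,0,0,0,0,-0.1741,0,0,0,0,0,0,-0.1741,0,0,0,0,0,0,-0.1741,0,0,0,0,0,0,-0.1741,0,0,0,0,0,0,-0.1741,0,0,0,0,0,0,0,0,0,0]
}}

```text
t: 34.65
ee_pos: [0.4717, 0.2389, 0.02]
tool_rot: [2.775, 1.57, 2.615]
contact_force: [-0.4, 0.3, 0.7]
gripper_width: 0.0874
```

{"op": "arm_command", "data": {
  "moves": [0,0,0,0,0,0,0,0,0,0,0,0,0,1,0,0,0,0,0,0,1,0,0,0,0,0,0,1,0,0,0,0,0,0,1,0,0,0,0,0,0,1,0,0,0,0,0,0,1],
  "newtons": 15
}}

```text
t: 35.52
ee_pos: [0.4716, 0.2392, 0.0201]
tool_rot: [2.79, 1.57, 2.632]
contact_force: [0.0, 0.2, 0.3]
gripper_width: 0.0564
```

```bash
python3 -c "
from meas import *
go((.6103,.0249,.134),81)
"
```

```text
psi now 80.97 x [-4.e-04  2.e-04 -1.e+00] tcp [0.4716 0.2392 0.0201]
q7 0.831 F [0.02 0.23 0.35] M [0.13  0.023 0.032] w 0.0564 t 35.525
shift [-0.114  -0.1898  0.1705] rot [-0.0005 -0.0004 -0.0002] deg 0.0 after-turn frame shift [-0.1139 -0.1899  0.1705]
```

{"op": "arm_command", "data": {
  "moves": [-0.03,0,0,0,0,0,1,-0.04,0,0,0,0,0,1,-0.044,0,0,0,0,0,1,0,-0.038,0.0341,0,0,0,1,0,-0.038,0.0341,0,0,0,1,0,-0.038,0.0341,0,0,0,1,0,-0.038,0.0341,0,0,0,1,0,-0.038,0.0341,0,0,0,1]
}}

```text
t: 36.52
ee_pos: [0.6109, 0.0232, 0.134]
tool_rot: [2.832, 1.57, 2.674]
contact_force: [-0.2, 0.0, -1.4]
gripper_width: 0.0561
```

{"op": "arm_command", "data": {
  "moves": [0,0,0,0,0,0,1,0,0,0,0,0,0,1,0,0,0,0,0,0,1,0,0,0,0,0,0,1]
}}

```text
t: 37.02
ee_pos: [0.6099, 0.0261, 0.1342]
tool_rot: [2.358, 1.57, 2.202]
contact_force: [-0.3, 0.7, -0.9]
gripper_width: 0.0565
```

Run:
```python
from meas import *
go((.6103,.0249,.09),81)
S=viewer.get_image("side");p=monitor.get_obs()["ee_pos"]
# right pin: bright blob near expected location
e=[proj(S,p+[.03*np.cos(t),.03*np.sin(t),-.015])[0] for t in np.radians([-24.8,-144.8])]
for q in e:
    x,y=q.round().astype(int);g=big(S,x,y,5,8).max(2).astype(int);print(q.round(1));print(S["color"][y-4:y+5,x-5:x+6].max(2))
```

```text
psi now 81.09 x [-4.e-04  6.e-04 -1.e+00] tcp [0.6099 0.0261 0.1342]
q7 1.319 F [-0.31  0.72 -0.89] M [-0.026 -0.042  0.023] w 0.0565 t 37.025
shift [ 0.0442 -0.0011  0.0006] rot [ 0.0015 -0.0005 -0.0005] deg 0.1 after-turn frame shift [ 0.0442 -0.0011  0.0006]
[264.7 187.7]
[[121 124 116  99  82  78  83  80  77  69  68]
 [123 121 109  95  85  87  81  79  77  81  76]
 [122 120 126 127 117 126  88  80  79  79  78]
 [116 122 158 172 167 169 100  84  80  81  80]
 [113 119 147 163 168 155  98  77  78  79  77]
 [114 106 104 115 117 118  86  81  81  77  78]
 [113 101  86  81  84  88  81  81  78  77  82]
 [107  90  80  80  78  80  79  82  81  79  78]
 [ 96  84  77  81  79  77  80  80  80  78  84]]
[238.3 194.2]
[[ 81  81  85  92 117 133 137 141 144 146 143]
 [ 80  83  81  86 104 133 135 142 146 145 144]
 [ 77  82  82  82  94 128 135 147 147 145 144]
 [ 78  78  81  79  96 139 152 146 139 142 141]
 [ 81  80  81  82 103 154 152 123 122 142 148]
 [ 84  83  85  82  95 133 131 117 134 171 190]
 [136 127 116 113 104 118 166 211 221 231 235]
 [223 219 214 211 206 219 237 245 243 244 241]
 [245 245 245 246 246 246 247 245 229 237 233]]
```

{"op": "arm_command", "data": {
  "moves": [0.012,0,0,0,0,0,1,0.012,0,0,0,0,0,1,0.012,0,0,0,0,0,1,0,0,0,0,0,0,1,0,0,0,0,0,0,1,0,0,0,0,0,0,1]
}}

```text
t: 37.83
ee_pos: [0.6106, 0.0247, 0.0985]
tool_rot: [0.64, 1.57, 0.482]
contact_force: [0.1, -0.0, -0.4]
gripper_width: 0.0564
```

Run:
```python
from meas import *
go((.6103,.0249,.088),80.5)
```

```text
psi now 80.97 x [ 5.e-04  2.e-04 -1.e+00] tcp [0.6106 0.0247 0.0985]
q7 1.32 F [ 0.15 -0.05 -0.42] M [-0.041  0.032 -0.022] w 0.0564 t 37.825
shift [ 0.0105  0.0002 -0.0004] rot [ 0.0081  0.0004 -0.0003] deg 0.5 after-turn frame shift [ 0.0105  0.0002 -0.0004]
```

{"op": "arm_command", "data": {
  "moves": [0.006,0,-0.0003,0.008,0,0,1,0.006,0,0,0,0,0,1,0,0,0,0,0,0,1,0,0,0,0,0,0,1]
}}

```text
t: 38.33
ee_pos: [0.61, 0.0247, 0.086]
tool_rot: [2.98, 1.57, 2.814]
contact_force: [-0.2, 0.4, -0.8]
gripper_width: 0.0562
```

{"op": "arm_command", "data": {
  "moves": [0.001,0,0,0,0,0,1,0.001,0,0,0,0,0,1,0,0,0,0,0,0,1]
}}

```text
t: 38.7
ee_pos: [0.6099, 0.0247, 0.084]
tool_rot: [2.981, 1.57, 2.815]
contact_force: [0.1, 0.5, -1.1]
gripper_width: 0.0564
```

{"op": "arm_command", "data": {
  "moves": [0.001,0,0,0,0,0,1,0.001,0,0,0,0,0,1,0,0,0,0,0,0,1]
}}

```text
t: 39.08
ee_pos: [0.6099, 0.0247, 0.082]
tool_rot: [3.001, 1.57, 2.835]
contact_force: [-0.7, 0.0, -1.4]
gripper_width: 0.0562
```

Skirt is in the mouth with no force. Continue through the notches.

{"op": "arm_command", "data": {
  "moves": [0.001,0,0,0,0,0,1,0.001,0,0,0,0,0,1,0,0,0,0,0,0,1]
}}

```text
t: 39.45
ee_pos: [0.6099, 0.0247, 0.0799]
tool_rot: [2.996, 1.57, 2.83]
contact_force: [-0.1, 0.8, -1.2]
gripper_width: 0.0564
```

{"op": "arm_command", "data": {
  "moves": [0.001,0,0,0,0,0,1,0.001,0,0,0,0,0,1,0,0,0,0,0,0,1]
}}

```text
t: 39.83
ee_pos: [0.61, 0.0247, 0.078]
tool_rot: [2.997, 1.57, 2.832]
contact_force: [0.4, -1.2, -0.7]
gripper_width: 0.0568
```

Run:
```python
from meas import *
go((.6103,.0249,.088),80.5)
```

```text
psi now 80.51 x [-4.e-04  1.e-04 -1.e+00] tcp [0.61   0.0247 0.078 ]
q7 1.314 F [ 0.37 -1.19 -0.67] M [-0.159 -0.001 -0.012] w 0.0568 t 39.825
shift [-0.01    0.0003  0.0003] rot [ 0.0002 -0.0004 -0.0001] deg 0.0 after-turn frame shift [-0.01    0.0003  0.0003]
```

{"op": "arm_command", "data": {
  "moves": [0.001,0,0,0,0,0,1,0.001,0,0,0,0,0,1,0.001,0,0,0,0,0,1,0.001,0,0,0,0,0,1,0,0,0,0,0,0,1]
}}

```text
t: 40.45
ee_pos: [0.6098, 0.0247, 0.0739]
tool_rot: [3.07, 1.57, 2.904]
contact_force: [-1.1, -0.2, -1.6]
gripper_width: 0.0565
```

{"op": "arm_command", "data": {
  "moves": [0.001,0,0,0,0,0,1,0.001,0,0,0,0,0,1,0,0,0,0,0,0,1]
}}

```text
t: 40.83
ee_pos: [0.6099, 0.0247, 0.0719]
tool_rot: [2.982, 1.57, 2.816]
contact_force: [0.1, -0.5, -1.5]
gripper_width: 0.0566
```

{"op": "arm_command", "data": {
  "moves": [0.001,0,0,0,0,0,1,0,0,0,0,0,0,1]
}}

```text
t: 41.08
ee_pos: [0.61, 0.0247, 0.071]
tool_rot: [2.776, 1.57, 2.611]
contact_force: [-0.2, -1.4, -1.4]
gripper_width: 0.0562
```

{"op": "arm_command", "data": {
  "moves": [0.0007,0,0,0,0,0,1,0,0,0,0,0,0,1]
}}

```text
t: 41.32
ee_pos: [0.61, 0.0246, 0.0703]
tool_rot: [3.108, 1.57, 2.942]
contact_force: [-0.8, -1.3, -0.3]
gripper_width: 0.0564
```

{"op": "arm_command", "data": {
  "moves": [0.0005,0,0,0,0,0,1,0,0,0,0,0,0,1]
}}

```text
t: 41.58
ee_pos: [0.61, 0.0246, 0.0702]
tool_rot: [2.397, 1.571, 2.231]
contact_force: [-2.0, -0.6, 2.6]
gripper_width: 0.0565
```

{"op": "arm_command", "data": {
  "moves": [-0.0002,0,0,0,0,0,1,0,0,0,0.13,0,0,1,0,0,0,0.13,0,0,1,0,0,0,0.13,0,0,1,0,0,0,0.13,0,0,1,0,0,0,0,0,0,1],
  "newtons": 10
}}

```text
t: 42.32
ee_pos: [0.6102, 0.0249, 0.0702]
tool_rot: [0.238, 1.571, -0.446]
contact_force: [-0.8, -1.3, 3.7]
gripper_width: 0.0566
```

Run:
```python
from meas import *
go((.6103,.0249,.07),80.5)
```

```text
psi now 50.78 x [ 2.e-04 -1.e-04 -1.e+00] tcp [0.6102 0.0249 0.0702]
q7 0.878 F [-0.81 -1.32  3.67] M [-0.308  0.106 -0.047] w 0.0566 t 42.325
shift [0.0002 0.0001 0.    ] rot [-5.188e-01  2.000e-04  0.000e+00] deg 29.7 after-turn frame shift [0.0002 0.0001 0.0001]
```

Turned 30° freely. Continue with small checks.

{"op": "arm_command", "data": {
  "moves": [0,0,0,0.1,0,0,1,0,0,0,0.1,0,0,1,0,0,0,0.1,0,0,1,0,0,0,0,0,0,1]
}}

```text
t: 42.82
ee_pos: [0.6102, 0.0249, 0.0702]
tool_rot: [1.654, 1.571, 0.672]
contact_force: [-0.2, -0.3, 3.1]
gripper_width: 0.0566
```

Run:
```python
from meas import *
go(None,0)
```

```text
psi now 33.72 x [ 2.e-04  2.e-04 -1.e+00] tcp [0.6102 0.0249 0.0702]
q7 0.63 F [-0.22 -0.27  3.1 ] M [-0.244  0.14  -0.035] w 0.0566 t 42.825
```

{"op": "arm_command", "data": {
  "moves": [0,0,0,0.09,0,0,1,0,0,0,0.09,0,0,1,0,0,0,0,0,0,1]
}}

```text
t: 43.2
ee_pos: [0.6102, 0.0248, 0.0702]
tool_rot: [2.337, 1.571, 1.176]
contact_force: [-0.7, -0.2, 3.4]
gripper_width: 0.0565
```

Run:
```python
from meas import *
go(None,0)
```

```text
psi now 23.44 x [ 1.e-04  1.e-04 -1.e+00] tcp [0.6102 0.0248 0.0702]
q7 0.481 F [-0.72 -0.18  3.35] M [-0.299  0.112 -0.113] w 0.0565 t 43.2
```

{"op": "arm_command", "data": {
  "moves": [0,0,0,0.09,0,0,1,0,0,0,0,0,0,1,0,0,0,0,0,0,1]
}}

```text
t: 43.58
ee_pos: [0.6102, 0.0249, 0.0702]
tool_rot: [2.494, 1.57, 1.243]
contact_force: [0.4, -0.6, 3.6]
gripper_width: 0.0564
```

```bash
cat > q.py <<'E'
from meas import *
go(None,0)
m=[]
for i in range(6):
    viewer.get_image("top"); o=monitor.get_obs(); m.append(np.r_[o["wrist_torque"],o["contact_force"]])
print("mean M,F",np.mean(m,0).round(3),"sd Mz",np.std(m,0)[2].round(3))
E
python3 q.py
```

```text
psi now 18.27 x [ 1.e-04  3.e-04 -1.e+00] tcp [0.6102 0.0249 0.0702]
q7 0.406 F [ 0.37 -0.61  3.58] M [-0.147  0.039  0.002] w 0.0564 t 43.575
mean M,F [-0.103 -0.022  0.042  0.044 -0.277  3.889] sd Mz 0.032
```

{"op": "arm_command", "data": {
  "moves": [0,0,0,0.09,0,0,1,0,0,0,0,0,0,1,0,0,0,0,0,0,1]
}}

```text
t: 44.25
ee_pos: [0.6101, 0.0248, 0.0701]
tool_rot: [-2.616, 1.571, 2.323]
contact_force: [0.4, 0.7, 3.9]
gripper_width: 0.0562
```

```bash
python3 q.py
```

```text
psi now 13.01 x [-1.e-04  2.e-04 -1.e+00] tcp [0.6101 0.0248 0.0701]
q7 0.33 F [0.38 0.67 3.86] M [-0.1    0.053 -0.069] w 0.0562 t 44.25
mean M,F [-0.085  0.01  -0.024  0.316  0.027  4.955] sd Mz 0.027
```

{"op": "arm_command", "data": {
  "moves": [0,0,0,0.09,0,0,1,0,0,0,0,0,0,1,0,0,0,0,0,0,1]
}}

```text
t: 44.92
ee_pos: [0.61, 0.0247, 0.0702]
tool_rot: [-2.204, 1.571, 2.644]
contact_force: [-0.3, -0.5, 4.5]
gripper_width: 0.0565
```

```bash
python3 q.py
```

```text
psi now 7.77 x [-2.e-04  1.e-04 -1.e+00] tcp [0.61   0.0247 0.0702]
q7 0.254 F [-0.31 -0.5   4.49] M [-0.116  0.061 -0.069] w 0.0565 t 44.925
mean M,F [-0.114  0.059 -0.083  0.083 -0.013  5.341] sd Mz 0.031
```

{"op": "arm_command", "data": {
  "moves": [0,0,0,0.07,0,0,1,0,0,0,0,0,0,1,0,0,0,0,0,0,1]
}}

```text
t: 45.6
ee_pos: [0.61, 0.0247, 0.0701]
tool_rot: [-2.211, 1.571, 2.567]
contact_force: [0.0, -0.0, 4.4]
gripper_width: 0.0565
```

```bash
python3 q.py
```

```text
psi now 3.76 x [-2.e-04  2.e-04 -1.e+00] tcp [0.61   0.0247 0.0701]
q7 0.196 F [ 0.01 -0.02  4.44] M [-0.118  0.094 -0.119] w 0.0565 t 45.6
mean M,F [-0.113  0.078 -0.081  0.147 -0.222  5.19 ] sd Mz 0.014
```

{"op": "arm_command", "data": {
  "moves": [0,0,0,0.07,0,0,1,0,0,0,0,0,0,1,0,0,0,0,0,0,1]
}}

```text
t: 46.28
ee_pos: [0.61, 0.0246, 0.0702]
tool_rot: [-2.097, 1.57, 2.611]
contact_force: [-0.0, -1.1, 4.7]
gripper_width: 0.0567
```

```bash
python3 q.py
```

```text
psi now -0.27 x [-3.e-04  2.e-04 -1.e+00] tcp [0.61   0.0246 0.0702]
q7 0.138 F [-0.05 -1.07  4.7 ] M [-0.116  0.09  -0.13 ] w 0.0567 t 46.275
mean M,F [-0.14   0.056 -0.103 -0.09  -0.314  5.526] sd Mz 0.038
```

{"op": "arm_command", "data": {
  "moves": [0,0,0,0.05,0,0,1,0,0,0,0,0,0,1,0,0,0,0,0,0,1]
}}

```text
t: 46.95
ee_pos: [0.61, 0.0246, 0.0701]
tool_rot: [-1.625, 1.57, 3.033]
contact_force: [-0.3, -0.1, 6.1]
gripper_width: 0.0564
```

```bash
python3 q.py
```

```text
psi now -3.11 x [-3.e-04  0.e+00 -1.e+00] tcp [0.61   0.0246 0.0701]
q7 0.097 F [-0.34 -0.13  6.06] M [-0.186  0.047 -0.012] w 0.0564 t 46.95
mean M,F [-1.66e-01  8.50e-02 -2.00e-03 -1.27e-01 -3.41e-01  5.21e+00] sd Mz 0.032
```

{"op": "arm_command", "data": {
  "moves": [0,0,0,0.035,0,0,1,0,0,0,0,0,0,1,0,0,0,0,0,0,1]
}}

```text
t: 47.62
ee_pos: [0.61, 0.0246, 0.0701]
tool_rot: [-1.36, 1.57, -3.02]
contact_force: [-0.4, -1.0, 5.8]
gripper_width: 0.0566
```

```bash
python3 q.py
```

```text
psi now -5.1 x [-3.e-04 -0.e+00 -1.e+00] tcp [0.61   0.0246 0.0701]
q7 0.068 F [-0.38 -0.95  5.78] M [-0.158  0.114  0.095] w 0.0566 t 47.625
mean M,F [-0.177  0.104  0.099 -0.413 -0.904  5.324] sd Mz 0.02
```

{"op": "arm_command", "data": {
  "moves": [0,0,0,0.025,0,0,1,0,0,0,0,0,0,1,0,0,0,0,0,0,1]
}}

```text
t: 48.3
ee_pos: [0.6099, 0.0245, 0.0701]
tool_rot: [-1.076, 1.57, -2.761]
contact_force: [-0.5, -0.8, 6.0]
gripper_width: 0.0566
```

```bash
python3 q.py
```

```text
psi now -6.51 x [-4.e-04 -2.e-04 -1.e+00] tcp [0.6099 0.0245 0.0701]
q7 0.048 F [-0.47 -0.79  5.97] M [-0.217  0.119  0.234] w 0.0566 t 48.3
mean M,F [-0.206  0.085  0.237 -0.36  -0.865  5.579] sd Mz 0.024
```

{"op": "arm_command", "data": {
  "moves": [0,0,0,0,0,0,0.2,0,0,0,0,0,0,0,0,0,0,0,0,0,0,-0.03,0,0,0,0,0,0,-0.05,0,0,0,0,0,0,-0.05,0,0,0,0,0,0,0,0,-0.05,0,0,0,0,0,0,-0.05,0,0,0,0,0,0,-0.05,0,0,0,0,0,0,0,0,0,0,0]
}}

```text
t: 49.85
ee_pos: [0.6263, 0.1797, 0.1991]
tool_rot: [-2.294, 1.568, 2.312]
contact_force: [-0.7, -1.0, -0.1]
gripper_width: 0.0876
```

Run:
```python
from meas import *
go(None,0)
S=viewer.get_image("side");T=viewer.get_image("top")
for n,im,thr in(("T",T,0),("S",S,0)):
    q=proj(im,[.6102,.025,.0885])[0].round().astype(int)
    b=big(im,q[0],q[1],20,8).astype(int);r=ell((b[...,0]-b[...,2]>10)&(b[...,0]>150),q[0],q[1],20);print(n,"glass",onz(im,r[0],.091).round(4),r[1].round(1))
    g=b.max(2)
# ring-top tilt in side: bright ring-face pixels profile through centre column
q=proj(S,[.6102,.025,.086])[0].round().astype(int)
ex=lambda a,z:proj(S,[.6102+.028*np.cos(a),.025+.028*np.sin(a),z])[0].round(1)
print("expected L,R,front,back at z=.086",[ex(np.radians(d),.086) for d in(180,0,-90,90)])
print("col",q[0]);print(S["color"][q[1]-16:q[1]+22,q[0]].max(1).tolist(),q[1]-16)
print("row",q[1]);print(S["color"][q[1],q[0]-20:q[0]+21].max(1).tolist(),q[0]-20)
```

```text
psi now -6.15 x [-0.0018  0.002  -1.    ] tcp [0.6263 0.1797 0.1991]
q7 -0.252 F [-0.68 -0.99 -0.08] M [-0.079  0.044  0.022] w 0.0876 t 49.85
T glass [0.6113 0.0248 0.091 ] [10.  10.8]
S glass [0.6101 0.0235 0.091 ] [ 8.4 11.3]
expected L,R,front,back at z=.086 [array([234.4, 202. ]), array([262.6, 196.8]), array([252.7, 209.2]), array([244.6, 190.1])]
col 249
[79, 81, 84, 81, 79, 79, 88, 141, 211, 231, 239, 242, 242, 242, 242, 242, 242, 241, 235, 218, 196, 178, 166, 156, 168, 207, 226, 186, 149, 147, 142, 139, 141, 141, 153, 175, 190, 204] 183
row 199
[246, 246, 245, 246, 245, 242, 239, 238, 236, 233, 224, 147, 148, 230, 245, 241, 242, 242, 242, 242, 242, 242, 242, 241, 241, 238, 237, 174, 164, 228, 238, 235, 232, 223, 172, 111, 93, 90, 92, 85, 84] 229
```

```bash
python3 -c "
from rig import arm
print(arm.hand_in())"
```

```text
the job is handed in; nothing more can be done
None
```

The lens is in the cell, barrel up, and the ring is screwed down snug on it. I let go and handed the job in at about 50 s.

- **Lens:** It went down onto its seat with a light touch of about 5 N. The seat is about 19 mm below the top face.
- **Ring, first try:** The ring tilted and caught at the far side of the cell. I took it off, set it level on the desk, centred it with a squeeze across each direction and tried again.
- **Ring, second try:** The ring passed through the notches with no noticeable force and turned clockwise. The wrist moment began to rise after about 84°. It read 0.10 N m at about 86°, and I stopped at about 87° with a steady 0.24 N m and a 10 N grip.
- **After letting go:** In the side picture the ring's edges match a level ring at the expected height to within about 1 pixel. The glass sits within about 1–1.5 mm of the cell axis in both cameras.
- **Open points:**
  - The two cameras disagreed by 1–3 mm in y in places.
  - The moment reading drifted down to about −0.1 N m while the ring was still turning freely, so the true clamping moment may be nearer 0.3 N m than 0.24. I estimate roughly 8 to 12 N of clamping.
  - I never went near the bystanders, but did not check their positions again at the end.

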